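Hand over a trackball's ball in its dish

ROBOT

A 6-joint arm with a two-finger parallel gripper is mounted at the origin on the work surface. World frame = base frame: x ahead of the robot, y to its left, z up, the work surface at z = 0. Lengths are in m, angles in rad, forces in N, time in s.
With the tool pointing down it reaches from about 0.3 to 0.875 m from the base axis. Payload 6.4 kg.
Tool frame: the origin (TCP) lies on the centre line of the jaws, within the pads' length; the fingertips stand 25 mm ahead of it and the grasp point (between the pads) lies 6 mm ahead of it; z points along the fingers, y is the line along which they close (so a half turn about z gives the same grasp; the last joint's range is limited). The gripper opens to 85 mm and grips with 20 to 120 N. Pads are 22 mm wide; open, the fingers measure 114 mm over their backs; the gripper's body (76 mm by 85 mm) begins 54 mm behind the grasp point. The pads swing forward as they close: fully open they stand 13 mm farther back than shut.
Start: joints at [-1.417, 0.181, 1.607, -0, 1.354, -0.206], TCP at [0.202, -0.538, 0.256] pointing down, gripper open.
Joint ranges: [-2.99, 2.99], [-0.89, 2.07], [0.3, 2.58], [-1.14, 4.28], [0, 2.63], [-3.12, 3.12]. Speed limits (rad/s): [2.57, 2.57, 3.01, 3.14, 3.14, 3.14].

INTERFACE

Orientations are given as a unit quaternion [w, x, y, z].
In Python, from bench import get_obs, camera, hand_in, spot_in gives the robot as it stands.
- The arm moves only by the shell command python3 -m jog 'ROWS'. ROWS is JSON, one flat list of numbers, 7 for each row, row after row: the shift along the tool's x, y, z in m, then the turn, a rotation vector about the tool's x, y, z in rad, then the closure, from 0 (fully open) to 1 (shut). A call has 1 to 20 rows; each row is the pose to reach, as a shift and turn from the pose commanded when the call began, along the tool's axes at that moment; what a row does not reach only later rows make up. A row lasts 1/8 s, in which the tool goes at most 62.5 mm and 10.7 degrees, less where a joint would pass 70% of its speed; a pose out of reach is approached as far as the arm can. A call with a gripper value outside its range is refused whole. The fingers move at their own pace and stop on an object; the grip force is fixed at half the most. Time passes only in rows, so rows that repeat a pose let the fingers close. It gives the time, the measured TCP pose, the force, the opening and the grip force at its end, in the units of the state.
- get_obs(): the state, without advancing time (a new reading comes with each control period).
- camera(name): name is "side" or "top"; returns a dict with "frame" (400x640x3 uint8, red, green, blue), "mtx" (3x3 intrinsics, pixels), "extrinsics" (4x4, takes a point from camera to world coordinates). Camera axes: x right, y up, looking along -z (the intrinsics and any distortion apply to the point x, -y, -z); pixel columns grow to the right and rows downward; lengths in m; the calibration is good to about 2 mm. A picture is of the moment at which its call begins. There is no depth.
- hand_in(): hands the job in; it is judged then, once.
Trained networks look in a picture, given as the dict that the camera call returned (one of the last four; its "shot" number tells which), for a name from the list of things; names that differ only in an ending like _2 or _b are one class to them, and where a whole thing is asked for, a point or a joint stands for the part that bears it (a point fixed in the world has none). Each returns a list of dicts, best first, with "confidence" (0 to 1); they miss things now and then, are a little off and sometimes report something else, mostly with a low value. They report only what shows in the picture. A call takes as long as a camera call.
- spot_in(picture, name): "xyz" ([x, y, z] in m, in world coordinates, good to about 4 mm: the middle of the surface that is visible of it).
The state is a dict: "time_s": time; "q": joint angles; "dq": joint speeds; "joint_efforts": joint torques, N m; "eef_pos": TCP position; "eef_rot": TCP orientation; "wrist_force": force on the tool from outside, world axes, zero at the start; "torque": the same for the moment, N m; "opening": opening from 0.0 (shut) to 1.0 (fully open); "grasp_force": force on a finger pad.
Only numpy, scipy, OpenCV 4.12 (cv2) and the standard library are available. Lean on these libraries where they do the work, as an engineer would, in place of code of your own. Each camera call takes 0.05 s, during which the arm holds its last target. There are 200 camera calls.

TASK

The trackball's ball is due for cleaning: lift the red ball out of the trackball and lay it gently in the middle of the cream dish. Then take the dish by one of its two handles, lift it straight up clear of the desk, and once it is up turn it a quarter turn so that the other, free handle points along the desk mat to its left end, where the person in the chair can take it, keeping the dish level and the ball in the middle; finish while still holding it there, still and level, 10 to 20 cm above the desk. Do not push the trackball or the other things on the desk about.

Things in the scene. Friction and masses are not known exactly. Their poses are not given: they have to be found in the camera images.
- trackball: dark grey trackball standing loose on the desk mat, 130 x 94 mm, 0.28 kg. Origin: centre of its underside; x points from the palm rest to the fingertip end, z up. Flat top 22 mm above the underside; the palm rest (x below -15 mm, towards the chair's side) rises to 36 mm. The ball sits in a round opening centred at x = +25 mm.
- ball_center (a point): centre of the loose red ball, 44 mm diameter, about 75 g. It starts resting freely in the trackball's opening, its centre 31 mm above the trackball's underside, so its widest level is 9 mm above the flat top and fingers can close on it; it lifts straight out without resistance.
- dish: loose round cream dished plate, 112 mm across, two light brown lug handles, about 0.12 kg. Origin: centre of its underside; x runs along the handles (at first roughly the robot's forward direction), z up. Inside a shallow 10 degree cone, lowest in the middle, 8 mm above the underside; rim 19.5 mm high, 52 mm from the centre inside. The ball resting in the middle has its centre 30 mm above the underside
- handle_a (a point): middle of the handle on the dish's +x side, 71 mm from the dish's centre and 17 mm above its underside. The lug is a flat-sided block 24 mm wide (across), reaching from 56 to 86 mm from the centre, 12 mm thick (11 to 23 mm above the underside)
- handle_b (a point): middle of the same kind of handle on the dish's -x side
- desk_mat: fixed blue desk mat with wave lines, 560 x 980 x 2 mm, lying flat under all these things; its top is at z = 0.002. Origin: centre of its underside; y runs along its long sides to its left end (as the robot sees it), beyond which the teal chair stands
- mat_left (a point): middle of the mat's left short edge, the end nearest the chair, 490 mm from the mat's centre along the mat's +y
- mug: bystander, loose on the desk mat: orange mug, 84 mm across, 95 mm tall, handle to its +y. Origin: centre of its underside.
- drink: bystander, loose on the desk mat: drink bottle with blue cap, 66 mm across, 225 mm tall. Origin: centre of its underside.
- cleaner: bystander, loose on the desk mat: small bottle of cleaner with green label and white cap, 42 mm across, 120 mm tall. Origin: centre of its underside.
- phone: bystander, loose on the desk mat: black phone lying flat, 155 x 74 x 9 mm. Origin: centre of its underside.
- earbuds: bystander, loose on the desk mat: white earbud case, 62 x 46 x 25 mm, between the trackball and the dish. Origin: centre of its underside.
- notes: bystander, loose on the desk mat: pad of yellow sticky notes, 76 x 76 x 14 mm. Origin: centre of its underside.
- biscuits: bystander, loose on the desk mat: yellow and red biscuit carton lying flat, 150 x 55 x 35 mm. Origin: centre of its underside.

How it is judged:
On the way, in this order (a step that is already met when the one before it is completed fails the run):
1. the ball lies free and still in the middle of the dish, on the desk (horizontal distance between ball_center and dish below 0.012 m and z of ball_center in the frame of dish between 0.024 and 0.036 m and contact force between the fingers and ball below 0.2 N and linear speed of ball below 0.03 m/s and height (world z) of dish below 0.01 m and angle between dish's own z axis and vertical below 0.05 rad), for 0.2 s.
2. the dish is lifted clear of the desk, level, the ball in its middle, before it has been turned (height (world z) of dish above 0.05 m and angle between dish's own z axis and vertical below 0.15 rad and horizontal distance between ball_center and dish below 0.012 m and z of ball_center in the frame of dish between 0.024 and 0.036 m and angle between the x axis of dish and the y axis of desk_mat, either way round above 0.7 rad), for 0.1 s.
At the end, for the whole second after the job is handed in: The dish is held still by one handle, 80 to 350 mm above the table, level within 0.12 rad, touching nothing else; the ball lies free within 12 mm of its middle; the free handle points to the left end of the mat, within 0.2 rad of the mat's length (height (world z) of dish between 0.08 and 0.35 m and angle between dish's own z axis and vertical below 0.12 rad and horizontal distance between ball_center and dish below 0.012 m and z of ball_center in the frame of dish between 0.024 and 0.036 m and contact force between the fingers and ball below 0.2 N and contact force between the fingers and dish above 1 N and linear speed of dish below 0.03 m/s and angular speed of dish below 0.15 rad/s and angle between the x axis of dish and the y axis of desk_mat, either way round below 0.2 rad and ((x of mat_left in the frame of dish above 0.05 m and x of the grasp point in the frame of dish below -0.045 m) or (x of mat_left in the frame of dish below -0.05 m and x of the grasp point in the frame of dish above 0.045 m)) and contact force between dish and mug below 0.1 N and contact force between dish and drink below 0.1 N and contact force between dish and cleaner below 0.1 N and contact force between dish and trackball below 0.1 N); the arm keeps its last pose, push and grip.
It fails at once if the ball rolls or slides away from the middle of the dish while the dish is off the desk (more than 16 mm) (height (world z) of dish above 0.02 m and horizontal distance between ball_center and dish above 0.016 m).
It fails at once if the dish is tipped (more than 0.2 rad) (angle between dish's own z axis and vertical above 0.2 rad).
It fails at once if the ball is dropped: let go more than about 20 mm above where it comes to rest, or let fall onto the desk ((height (world z) of ball_center above 0.052 m and z of ball_center in the frame of dish above 0.05 m and contact force between the fingers and ball below 0.005 N and contact force between ball and dish below 0.005 N) or height (world z) of ball_center below 0.0265 m).
It fails at once if the trackball is pushed about (more than 25 mm) or tipped (distance of trackball from where it was at the start of the episode above 0.025 m or angle between trackball's own z axis and vertical above 0.2 rad).
It fails at once if another thing on the desk is moved more than 15 mm (distance of any of mug, drink, cleaner, phone, earbuds, notes, biscuits from where it was at the start of the episode above 0.015 m).
It also fails if it takes over 69 s, if anything falls off the work surface, if the arm or the gripper's body presses on something with over 40 N, if the wrist force passes 120 N, or if a joint passes its speed limit or range.

## Working session

There is one attempt and no reset: what is moved stays moved. The work goes in short steps, Python scripts to look and compute and a shell command to move; the robot and the scene stay as the last step left them, time stands still between calls to the robot, and variables do not carry over. Pictures are saved under pics/ and viewed, at most 10 in all, crops included, and the job is handed in when it is done.

```bash
mkdir -p pics; ls; cat > h.py <<'E'
import numpy as np, cv2
from bench import get_obs, camera, hand_in, spot_in
from scipy.spatial.transform import Rotation as R
def save(p,n): cv2.imwrite(n,p["frame"][:,:,::-1])
def ray(p,uv):
    K=np.array(p["mtx"]);E=np.array(p["extrinsics"])
    d=np.linalg.solve(K,[uv[0],uv[1],1.]);d=E[:3,:3]@(d*[1,-1,-1]);return E[:3,3],d
def at_z(p,uv,z):
    o,d=ray(p,uv);return o+d*(z-o[2])/d[2]
def proj(p,X):
    K=np.array(p["mtx"]);E=np.array(p["extrinsics"])
    c=E[:3,:3].T@(np.array(X)-E[:3,3])*[1,-1,-1];c=K@c;return c[:2]/c[2]
E
python3 - <<'E'
from h import *
np.set_printoptions(precision=4,suppress=True)
o=get_obs();print(o)
t=camera("top");s=camera("side");save(t,"pics/t0.png");save(s,"pics/s0.png")
print({k:v for k,v in t.items() if k!="frame"});print(s["extrinsics"],s["mtx"])
for n in ["ball_center","dish","handle_a","trackball","mug","drink","cleaner","phone","earbuds","notes","biscuits","desk_mat"]:
    for nm,p in(("top",t),("side",s)):
        for r in spot_in(p,n)[:2]: print(n,nm,np.array(r["xyz"]),round(r["confidence"],2),proj(p,r["xyz"]).round(0))
E
```

```text
pics
{'time_s': 0.0, 'q': array([-1.4173,  0.1816,  1.608 , -0.    ,  1.3538, -0.2063]), 'dq': array([ 0.0011, -0.0005, -0.0014,  0.0012, -0.0013, -0.    ]), 'joint_efforts': array([ -0.002 , -44.4871, -35.134 ,  -0.0003,   0.009 ,   0.    ]), 'eef_pos': array([ 0.2024, -0.5376,  0.2554]), 'eef_rot': array([-0.0009,  0.9839,  0.1789,  0.    ]), 'wrist_force': array([-0.3015,  0.0689,  0.1286]), 'torque': array([-0.0602, -0.0254, -0.0511]), 'grasp_force': 0.0, 'opening': 1.0020796237115122}
{'mtx': array([[373.2001,   0.    , 319.3144],
       [  0.    , 373.2001, 198.8554],
       [  0.    ,   0.    ,   1.    ]]), 'extrinsics': array([[-0.0137,  0.9988, -0.0468,  0.5132],
       [-0.9993, -0.012 ,  0.0354,  0.0606],
       [ 0.0348,  0.0472,  0.9983,  1.0562],
       [ 0.    ,  0.    ,  0.    ,  1.    ]]), 'shot': 1}
[[-0.9159  0.254  -0.311   0.2774]
 [-0.4012 -0.5478  0.7342  0.8021]
 [ 0.0161  0.7972  0.6036  0.6765]
 [ 0.      0.      0.      1.    ]] [[383.1689   0.     323.4659]
 [  0.     383.1689 200.5375]
 [  0.       0.       1.    ]]
ball_center top [0.5266 0.1682 0.0482] 
[... 820 characters left out ...]
cleaner side [ 0.519  -0.2099  0.0212] 0.65 [378. 171.]
phone top [0.7479 0.0595 0.0096] 0.8 [306. 133.]
earbuds top [ 0.5664 -0.009   0.0307] 0.93 [331. 197.]
earbuds side [0.5671 0.0001 0.0277] 0.59 [340. 202.]
notes top [0.3893 0.0086 0.0173] 0.87 [326. 261.]
notes side [0.3886 0.014  0.0187] 0.96 [401. 225.]
biscuits top [ 0.4998 -0.3674  0.0384] 0.91 [461. 219.]
biscuits side [ 0.4994 -0.3561  0.0348] 0.78 [397. 148.]
biscuits side [ 0.5232 -0.2104  0.016 ] 0.34 [377. 172.]
desk_mat top [0.5831 0.0182 0.0027] 0.55 [321. 192.]
desk_mat top [ 0.5191 -0.2102  0.0135] 0.17 [403. 213.]
desk_mat side [0.5298 0.262  0.0004] 0.67 [312. 278.]
desk_mat side [0.5582 0.1771 0.0212] 0.25 [317. 245.]
```

View pics/t0.png

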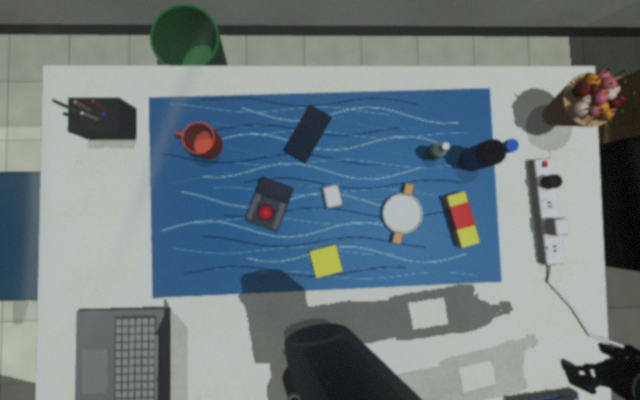

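View pics/s0.png

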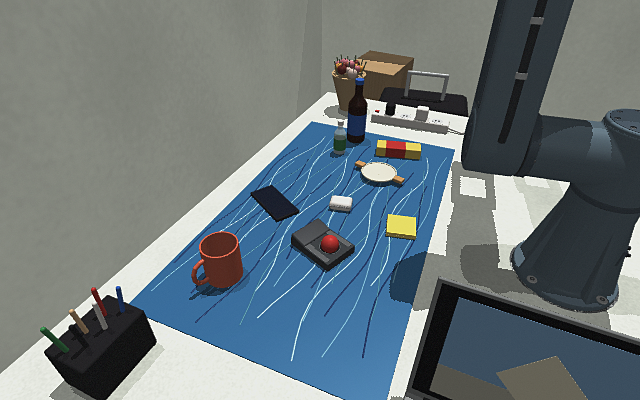

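The top view shows the trackball and ball near (265,213), with the palm rest pointing away from the robot. The dish is near (402,213) with brown lugs at about (407,188) and (397,238), and the biscuits, cleaner and bottle are to its right. The side view agrees. Next I'll refine these by colour segmentation.

```bash
cat > seg.py <<'E'
from h import *
np.set_printoptions(precision=4,suppress=True)
def blob(p,lo,hi,box,minA=4):
    x0,y0,x1,y1=box; hsv=cv2.cvtColor(p["frame"],cv2.COLOR_RGB2HSV)
    m=cv2.inRange(hsv,np.array(lo),np.array(hi))
    if lo[0]==0 and hi[0]<10: m|=cv2.inRange(hsv,np.array([170]+list(lo[1:])),np.array([180]+list(hi[1:])))
    k=np.zeros_like(m);k[y0:y1,x0:x1]=m[y0:y1,x0:x1]
    n,l,st,c=cv2.connectedComponentsWithStats(k)
    return [(c[i],st[i]) for i in np.argsort(-st[1:,4])+1 if st[i,4]>=minA] if n>1 else []
E
python3 - <<'E'
from seg import *
t=camera("top");s=camera("side")
bt=blob(t,[0,140,60],[8,255,255],(235,180,300,240));bs=blob(s,[0,140,60],[8,255,255],(310,225,350,260))
print("ball",bt[:2],bs[:2],at_z(t,bt[0][0],.033),at_z(s,bs[0][0],.033))
for nm,p,box in(("top",t,(370,175,430,250)),("side",s,(345,150,415,195))):
    print(nm)
    for c,st in blob(p,[8,90,60],[22,255,255],box): print(" handle",c,st,at_z(p,c,.023))
    for c,st in blob(p,[5,0,120],[40,85,255],box)[:2]: print(" dish",c,st,at_z(p,c,.0205))
# mat edges
hsv=cv2.cvtColor(t["frame"],cv2.COLOR_RGB2HSV);m=cv2.inRange(hsv,(95,120,40),(125,255,255));m[:, :140]=0;m[:,510:]=0;m[300:]=0
m=cv2.morphologyEx(m,cv2.MORPH_CLOSE,np.ones((9,9)))
for y in (92,): pass
P=[at_z(t,(np.where(m[v,:300])[0].min(),v),.002) for v in range(120,280,10)]
print("left edge fit",np.polyfit([a[0] for a in P],[a[1] for a in P],1), P[0],P[-1])
P=[at_z(t,(u,np.where(m[:,u])[0].min()),.002) for u in range(200,480,20)]
print("far edge dir",np.polyfit([a[1] for a in P],[a[0] for a in P],1))
# trackball dark
hsv=cv2.cvtColor(t["frame"],cv2.COLOR_RGB2HSV)
m=((hsv[...,2]<85)&(hsv[...,1]<130)).astype(np.uint8)
k=np.zeros_like(m);k[170:240,238:300]=m[170:240,238:300]
k=cv2.morphologyEx(k,cv2.MORPH_CLOSE,np.ones((11,11)))
pts=np.argwhere(k)[:,::-1].astype(np.float32);r=cv2.minAreaRect(pts);print(r)
b=cv2.boxPoints(r);print(np.array([at_z(t,c,.02) for c in b]))
img=np.hstack([cv2.resize(t["frame"][165:250,230:300],None,fx=6,fy=6,interpolation=2),cv2.resize(t["frame"][165:250,370:425],None,fx=6,fy=6,interpolation=2)])
cv2.imwrite("pics/c1.png",img[:,:,::-1])
E
```

```text
ball [(array([265.1017, 212.1751]), array([258, 205,  15,  15, 177], dtype=int32))] [(array([329.436, 243.4  ]), array([321, 235,  18,  18, 250], dtype=int32))] [0.5266 0.1728 0.033 ] [0.5268 0.1709 0.033 ]
top
 handle [407.5152 188.6364] [404 184   8  10  66] [ 0.5873 -0.2235  0.023 ]
 handle [396.4308 237.2769] [393 233   8  10  65] [ 0.4521 -0.1891  0.023 ]
 dish [398.1714 235.9714] [393 230   9  14  35] [ 0.4555 -0.1946  0.0205]
 dish [408.7857 191.5714] [403 184  10  12  28] [ 0.5792 -0.2276  0.0205]
side
 handle [397.8923 179.1077] [392 175  12   9  65] [ 0.4506 -0.1888  0.023 ]
 handle [359.7308 163.5   ] [355 160  11   8  52] [ 0.5872 -0.225   0.023 ]
 handle [385.  151.5] [385 150   1   4   4] [ 0.5347 -0.3358  0.023 ]
 dish [378.4192 171.3365] [361 162  36  19 520] [ 0.519  -0.2095  0.0205]
left edge fit [0.0108 0.4808] [0.7904 0.4967 0.002 ] [0.3715 0.4855 0.002 ]
far edge dir [-0.0267  0.8635]
((268.2388610839844, 203.62440490722656), (34.171363830566406, 46.88694381713867), 21.501436233520508)
[[0.5083 0.2329 0.02  ]
 [0.6285 0.185  0.02  ]
 [0.5927 0.0973 0.02  ]
 [0.4725 0.1459 0.02  ]]
```

View pics/c1.png

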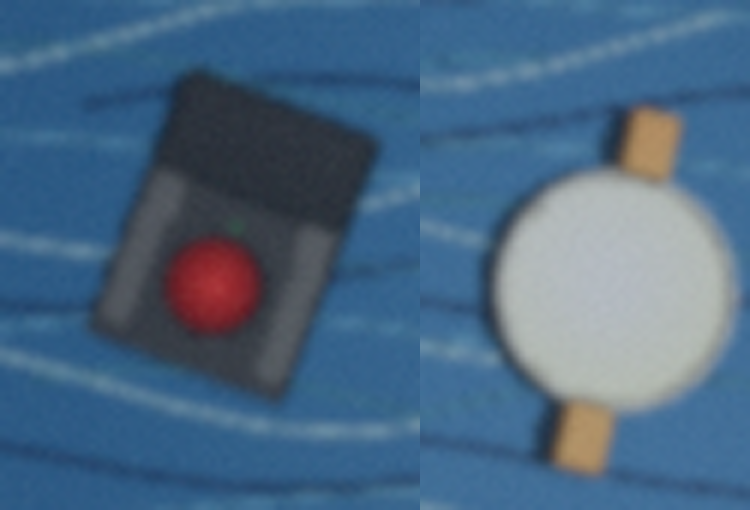

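```bash
cat >> seg.py <<'E'
def plan(xyz,psi,o=None):
    "tool-frame shift and turn from the present pose to a tool-down pose with closing axis at angle psi"
    o=o or get_obs(); w,x,y,z=o["eef_rot"]; Rc=R.from_quat([x,y,z,w])
    c,s=np.cos(psi),np.sin(psi)
    Rt=R.from_matrix(np.array([[-s,c,0],[c,s,0],[0,0,-1]]).T)
    sh=Rc.inv().apply(np.array(xyz)-o["eef_pos"]); rv=(Rc.inv()*Rt).as_rotvec()
    ya=Rc.apply([0,1,0]); print("t",round(o["time_s"],2),"pos",o["eef_pos"],"psi",round(np.arctan2(ya[1],ya[0]),4),"q",o["q"],"open",round(o["opening"],3),"gf",o["grasp_force"],"F",o["wrist_force"])
    print("shift",sh,"turn",rv)
E
python3 - <<'E'
from seg import *
c,s=np.cos(-1.955),np.sin(-1.955);print(np.linalg.det(np.array([[-s,c,0],[c,s,0],[0,0,-1]])))
plan([.5267,.172,.15],-1.955)
E
```

```text
1.0
t 1.4 pos [ 0.2025 -0.5382  0.2563] psi -1.211 q [-1.4173  0.1808  1.607  -0.      1.3538 -0.2063] open 1.0 gf 0.0 F [0.2411 0.0071 0.334 ]
shift [ 0.5535 -0.5505  0.1063] turn [-0.     0.     0.744]
```

```bash
python3 -m jog '[0.05,-0.05,0,0,0,0.07,0, 0.1,-0.1,0,0,0,0.14,0, 0.14,-0.14,0,0,0,0.2,0, 0.18,-0.18,0,0,0,0.26,0, 0.22,-0.22,0,0,0,0.32,0, 0.26,-0.26,0,0,0,0.38,0, 0.3,-0.3,0,0,0,0.44,0, 0.34,-0.34,0,0,0,0.5,0, 0.38,-0.38,0,0,0,0.56,0, 0.42,-0.42,0,0,0,0.62,0, 0.46,-0.46,0,0,0,0.68,0, 0.5,-0.5,0,0,0,0.72,0, 0.53,-0.53,0,0,0,0.744,0, 0.5535,-0.5505,0.05,0,0,0.744,0, 0.5535,-0.5505,0.106,0,0,0.744,0, 0.5535,-0.5505,0.106,0,0,0.744,0, 0.5535,-0.5505,0.106,0,0,0.744,0, 0.5535,-0.5505,0.106,0,0,0.744,0]'
python3 - <<'E'
from seg import *
plan([.5267,.172,.055],-1.955)
s=camera("side");save(s,"pics/s2.png")
c=cv2.resize(s["frame"][120:270,230:430],None,fx=4,fy=4,interpolation=2);cv2.imwrite("pics/s2c.png",c[:,:,::-1])
bs=blob(s,[0,140,60],[8,255,255],(310,225,350,260));print(bs, at_z(s,bs[0][0],.033))
print(proj(s,[.5267,.172,.15-.025]))
E
```

```text
time_s: 3.65
eef_pos: [0.5287, 0.1718, 0.1534]
eef_rot: [-0.001, 0.982, -0.191, 0.002]
wrist_force: [0.3, 0.5, 0.4]
opening: 1.0
grasp_force: 0.0
t 3.65 pos [0.5287 0.1718 0.1534] psi -1.9557 q [0.1006 0.2505 1.7466 0.     1.1393 2.0563] open 1.0 gf 0.0 F [0.2742 0.4975 0.4214]
shift [-0.0024  0.0008  0.0984] turn [-0.0024 -0.0046 -0.0007]
[(array([329.3665, 243.494 ]), array([321, 235,  18,  18, 251], dtype=int32))] [0.5268 0.1713 0.033 ]
[330.3122 214.2401]
```

View pics/s2c.png

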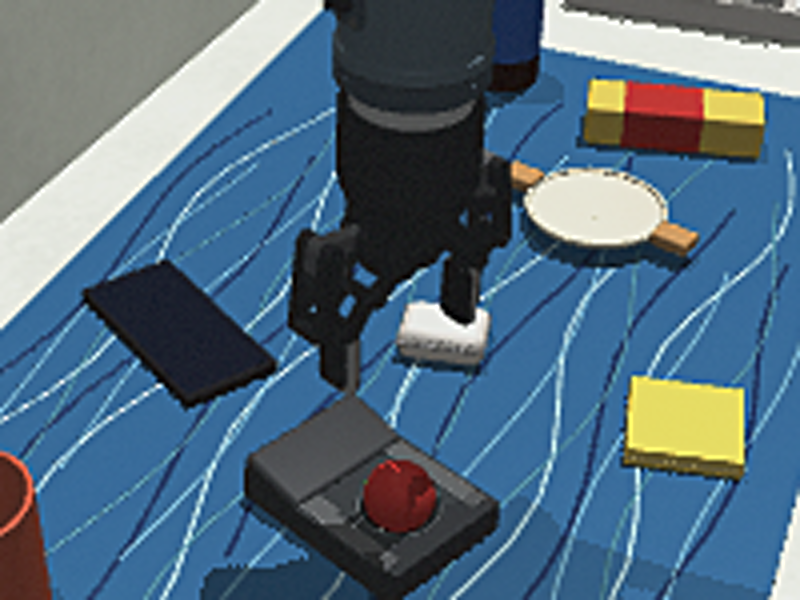

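```bash
python3 -m jog '[0,0,0.03,0,0,0,0, 0,0,0.06,0,0,0,0, 0,0,0.06,0,0,0,0, 0,0,0.06,0,0,0,0]'
python3 - <<'E'
from seg import *
plan([.5267,.1717,.0515],-1.955)
E
```

```text
time_s: 4.2
eef_pos: [0.528, 0.1719, 0.0922]
eef_rot: [-0.0, 0.982, -0.191, 0.001]
wrist_force: [-0.2, 1.1, -0.1]
opening: 0.999
grasp_force: 0.0
t 4.2 pos [0.528  0.1719 0.0922] psi -1.9553 q [ 0.101   0.341   1.7758 -0.      1.022   2.0563] open 0.999 gf 0.0 F [-0.156   1.0615 -0.109 ]
shift [-0.0012  0.0007  0.0407] turn [-0.0013 -0.0024 -0.0003]
```

```bash
python3 -m jog '[-0.001,0,0.02,0,0,0,0, -0.001,0,0.033,0,0,0,0, -0.001,0,0.038,0,0,0,0, -0.001,0,0.039,0,0,0,0, -0.001,0,0.039,0,0,0,0]'
python3 - <<'E'
from seg import *
plan([.5267,.1717,.0515],-1.955)
E
```

```text
time_s: 4.82
eef_pos: [0.5262, 0.1724, 0.0518]
eef_rot: [-0.0, 0.982, -0.191, 0.0]
wrist_force: [0.8, 0.5, 0.6]
opening: 1.001
grasp_force: 0.0
t 4.83 pos [0.5262 0.1724 0.0518] psi -1.955 q [ 0.1021  0.4068  1.7884 -0.      0.9456  2.0572] open 1.001 gf 0.0 F [0.8124 0.484  0.5822]
shift [0.0007 0.0004 0.0003] turn [-0.0004 -0.0007 -0.    ]
```

```bash
python3 -m jog '[0,0,0,0,0,0,0.25, 0,0,0,0,0,0,0.35, 0,0,0,0,0,0,0.4, 0,0,0,0,0,0,0.45, 0,0,0,0,0,0,0.5, 0,0,0,0,0,0,0.55, 0,0,0,0,0,0,0.6, 0,0,0,0,0,0,0.6, 0,0,0,0,0,0,0.6]'
python3 - <<'E'
from seg import *
plan([.5267,.1717,.15],-1.955)
E
```

```text
time_s: 5.95
eef_pos: [0.526, 0.1725, 0.0517]
eef_rot: [-0.0, 0.982, -0.191, 0.0]
wrist_force: [-0.5, -0.4, 5.1]
opening: 0.474
grasp_force: 60.0
t 5.95 pos [0.526  0.1725 0.0517] psi -1.955 q [0.1023 0.4068 1.7886 0.0003 0.9455 2.0571] open 0.474 gf 60.011712312698364 F [-0.4829 -0.3578  5.0952]
shift [ 0.0009  0.0004 -0.0983] turn [-0.0005 -0.0005  0.    ]
```

```bash
python3 -m jog '[0,0,-0.003,0,0,0,0.6, 0,0,-0.008,0,0,0,0.6, 0,0,-0.015,0,0,0,0.6, 0,0,-0.025,0,0,0,0.6, 0,0,-0.035,0,0,0,0.6, 0,0,-0.035,0,0,0,0.6]'
python3 - <<'E'
from seg import *
plan([.5267,.1717,.15],-1.955)
s=camera("side");c=cv2.resize(s["frame"][180:280,270:390],None,fx=5,fy=5,interpolation=2);cv2.imwrite("pics/s3c.png",c[:,:,::-1])
E
```

```text
time_s: 6.7
eef_pos: [0.5267, 0.1724, 0.0877]
eef_rot: [-0.0, 0.982, -0.191, 0.001]
wrist_force: [-0.9, 0.3, -1.5]
opening: 0.475
grasp_force: 60.6
t 6.7 pos [0.5267 0.1724 0.0877] psi -1.9549 q [ 0.1022  0.3464  1.78   -0.      1.0127  2.0571] open 0.475 gf 60.58795094490051 F [-0.9218  0.2676 -1.4782]
shift [ 0.0004  0.0006 -0.0623] turn [-0.0011 -0.0022  0.0001]
```

View pics/s3c.png

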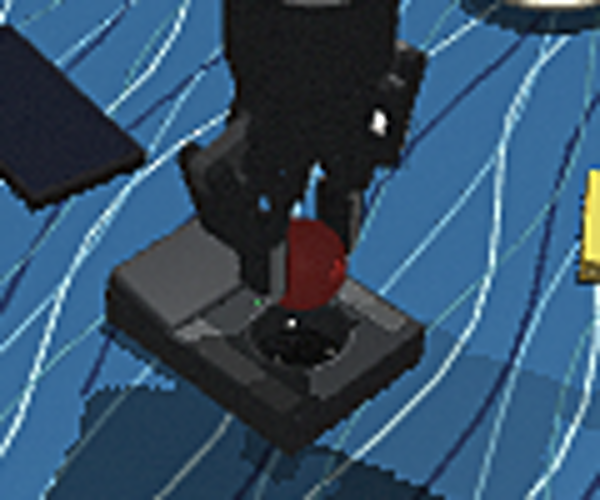

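```bash
python3 - <<'E'
from seg import *
s=camera("side");bs=blob(s,[0,140,40],[8,255,255],(310,205,360,260));print(bs,proj(s,[.5267,.172,.069]))
plan([.5193,-.207,.15],-1.824)
E
```

```text
[(array([332.2978, 232.618 ]), array([326, 224,  13,  18, 178], dtype=int32))] [329.6757 232.5929]
t 6.8 pos [0.5258 0.1723 0.0865] psi -1.955 q [ 0.1021  0.3478  1.781  -0.      1.0124  2.0572] open 0.477 gf 60.58785438537598 F [-0.299  -0.2696 -0.7307]
shift [ 0.1361  0.3541 -0.0635] turn [-0.0001 -0.0004 -0.131 ]
```

```bash
python3 -m jog '[0,0,-0.03,0,0,0,0.6, 0.008,0.02,-0.055,0,0,-0.01,0.6, 0.02,0.05,-0.063,0,0,-0.02,0.6, 0.034,0.088,-0.063,0,0,-0.033,0.6, 0.049,0.126,-0.063,0,0,-0.046,0.6, 0.064,0.165,-0.063,0,0,-0.06,0.6, 0.079,0.204,-0.063,0,0,-0.075,0.6, 0.094,0.244,-0.063,0,0,-0.09,0.6, 0.108,0.281,-0.063,0,0,-0.105,0.6, 0.12,0.313,-0.063,0,0,-0.12,0.6, 0.129,0.336,-0.063,0,0,-0.131,0.6, 0.134,0.349,-0.063,0,0,-0.131,0.6, 0.136,0.354,-0.063,0,0,-0.131,0.6, 0.136,0.354,-0.05,0,0,-0.131,0.6, 0.136,0.354,-0.03,0,0,-0.131,0.6, 0.136,0.354,-0.015,0,0,-0.131,0.6, 0.136,0.354,-0.01,0,0,-0.131,0.6, 0.136,0.354,-0.01,0,0,-0.131,0.6, 0.136,0.354,-0.01,0,0,-0.131,0.6]'
python3 - <<'E'
from seg import *
plan([.5193,-.207,.053],-1.824)
t=camera("top");s=camera("side")
for nm,p,box in(("top",t,(370,165,440,260)),("side",s,(345,145,415,195))):
    for c,st in blob(p,[8,90,60],[22,255,255],box): print(nm," handle",c,st,at_z(p,c,.023))
print(blob(s,[0,140,40],[8,255,255],(360,130,395,185)), proj(s,[.5193,-.207,.078]))
E
```

```text
time_s: 9.18
eef_pos: [0.5197, -0.2071, 0.097]
eef_rot: [0.0, 0.992, -0.126, 0.001]
wrist_force: [-0.1, -0.2, -0.8]
opening: 0.477
grasp_force: 60.8
t 9.18 pos [ 0.5197 -0.2071  0.097 ] psi -1.8239 q [-0.5913  0.3422  1.7623  0.      1.0359  1.2325] open 0.477 gf 60.820748805999756 F [-0.0664 -0.223  -0.7973]
shift [-0.0004  0.      0.044 ] turn [ 0.0004 -0.0012  0.0001]
top  handle [407.4853 188.5441] [404 184   8  10  68] [ 0.5876 -0.2235  0.023 ]
top  handle [396.4844 237.0469] [393 233   9  10  64] [ 0.4528 -0.1892  0.023 ]
side  handle [397.8254 179.1905] [392 175  12   9  63] [ 0.4507 -0.1882  0.023 ]
side  handle [359.7308 163.5   ] [355 160  11   8  52] [ 0.5872 -0.225   0.023 ]
[(array([387.4633, 152.209 ]), array([377, 141,  18,  22, 177], dtype=int32))] [379.9897 155.9366]
```

Everything agrees, with the dish still at (0.519,-0.207). I'll lower the ball and release it slowly.

```bash
python3 -m jog '[0,0,0.015,0,0,0,0.6, 0,0,0.028,0,0,0,0.6, 0,0,0.037,0,0,0,0.6, 0,0,0.041,0,0,0,0.6, 0,0,0.043,0,0,0,0.6, 0,0,0.043,0,0,0,0.6, 0,0,0.043,0,0,0,0.6]'
python3 - <<'E'
from seg import *
plan([.5193,-.207,.0525],-1.824)
E
```

```text
time_s: 10.15
eef_pos: [0.5194, -0.207, 0.0537]
eef_rot: [0.0, 0.992, -0.126, 0.0]
wrist_force: [0.1, 0.1, -0.4]
opening: 0.48
grasp_force: 60.8
t 10.15 pos [ 0.5194 -0.207   0.0537] psi -1.824 q [-0.5915  0.4132  1.7738  0.      0.9538  1.2324] open 0.48 gf 60.80861806869507 F [ 0.1229  0.1232 -0.4497]
shift [-0.0001  0.      0.0012] turn [ 0.0002 -0.0007  0.    ]
```

```bash
python3 -m jog '[0,0,0.001,0,0,0,0.6, 0,0,0.001,0,0,0,0.6]'; python3 -m jog '[0,0,0.001,0,0,0,0.6, 0,0,0.001,0,0,0,0.6]'
```

```text
time_s: 10.4
eef_pos: [0.5192, -0.2069, 0.0524]
eef_rot: [0.0, 0.992, -0.126, 0.0]
wrist_force: [-0.1, -0.2, -0.5]
opening: 0.479
grasp_force: 60.8
time_s: 10.65
eef_pos: [0.5194, -0.2069, 0.0518]
eef_rot: [0.0, 0.992, -0.126, 0.0]
wrist_force: [-0.5, 1.4, 4.1]
opening: 0.48
grasp_force: 61.2
```

```bash
python3 -m jog '[0,0,0,0,0,0,0.52, 0,0,0,0,0,0,0.5, 0,0,0,0,0,0,0.48, 0,0,0,0,0,0,0.45, 0,0,0,0,0,0,0.4, 0,0,0,0,0,0,0.35, 0,0,0,0,0,0,0.3, 0,0,0,0,0,0,0.3, 0,0,-0.01,0,0,0,0.3, 0,0,-0.03,0,0,0,0.3, 0,0,-0.06,0,0,0,0.3, 0,0,-0.09,0,0,0,0.3, 0,0,-0.1,0,0,0,0.1, 0,0,-0.1,0,0,0,0]'
python3 - <<'E'
from seg import *
t=camera("top");s=camera("side")
for nm,p,box in(("top",t,(370,165,440,260)),("side",s,(345,145,415,195))):
    for c,st in blob(p,[8,90,60],[22,255,255],box): print(nm," handle",c,st,at_z(p,c,.023))
b=blob(s,[0,140,40],[8,255,255],(360,150,400,185)); print(b, at_z(s,b[0][0],.032), proj(s,[.5193,-.207,.032]))
c=np.hstack([cv2.resize(s["frame"][110:200,320:420],None,fx=4,fy=4,interpolation=2),cv2.resize(t["frame"][160:250,350:450],None,fx=4,fy=4,interpolation=2)]);cv2.imwrite("pics/s4c.png",c[:,:,::-1])
plan([.4520,-.1892,.1],-1.824)
E
```

```text
time_s: 12.4
eef_pos: [0.5195, -0.207, 0.1519]
eef_rot: [0.0, 0.992, -0.126, 0.001]
wrist_force: [0.2, 0.3, 0.5]
opening: 1.001
grasp_force: 0.0
top  handle [407.4853 188.5441] [404 184   8  10  68] [ 0.5876 -0.2235  0.023 ]
top  handle [396.5672 237.2985] [393 233   8  10  67] [ 0.4521 -0.1894  0.023 ]
side  handle [397.8923 179.1077] [392 175  12   9  65] [ 0.4506 -0.1888  0.023 ]
side  handle [359.7308 163.5   ] [355 160  11   8  52] [ 0.5872 -0.225   0.023 ]
side  handle [385.  151.5] [385 150   1   4   4] [ 0.5347 -0.3358  0.023 ]
[(array([378.8723, 167.8723]), array([373, 162,  13,  13, 141], dtype=int32)), (array([392.4762, 153.2095]), array([385, 150,  15,   8, 105], dtype=int32))] [ 0.5194 -0.2118  0.032 ] [378.4518 168.6238]
t 12.5 pos [ 0.5185 -0.2065  0.1502] psi -1.824 q [-0.5916  0.2636  1.7376 -0.      1.1422  1.2325] open 1.001 gf 0.0 F [ 0.0012  0.1154 -0.877 ]
shift [-0.0686 -0.      0.0503] turn [-0.0006  0.0017 -0.    ]
```

View pics/s4c.png

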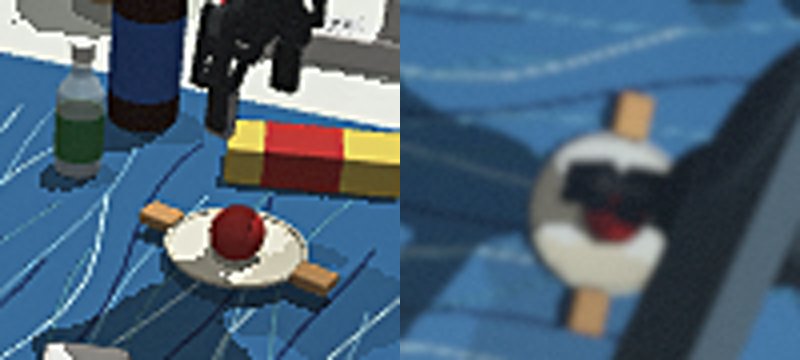

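```bash
python3 -m jog '[-0.02,0,0,0,0,0,0, -0.045,0,0,0,0,0,0, -0.0686,0,0.02,0,0,0,0, -0.0686,0,0.05,0,0,0,0, -0.0686,0,0.08,0,0,0,0, -0.0686,0,0.09,0,0,0,0, -0.0686,0,0.09,0,0,0,0, -0.0686,0,0.09,0,0,0,0]'
python3 - <<'E'
from seg import *
plan([.4520,-.1892,.0305],-1.824)
E
```

```text
time_s: 13.5
eef_pos: [0.4534, -0.1901, 0.0621]
eef_rot: [0.0, 0.992, -0.126, 0.001]
wrist_force: [0.1, 0.5, 0.2]
opening: 0.999
grasp_force: 0.0
t 13.5 pos [ 0.4534 -0.1901  0.0621] psi -1.8239 q [-0.6389  0.2746  1.9455  0.      0.9201  1.1849] open 0.999 gf 0.0 F [0.0816 0.463  0.2096]
shift [-0.0016 -0.0005  0.0316] turn [ 0.0005 -0.0012  0.0001]
```

```bash
python3 -m jog '[-0.001,0,0.015,0,0,0,0, -0.001,0,0.025,0,0,0,0, -0.001,0,0.03,0,0,0,0, -0.001,0,0.03,0,0,0,0, -0.001,0,0.03,0,0,0,0]'
python3 - <<'E'
from seg import *
plan([.4520,-.1892,.0305],-1.824)
s=camera("side");t=camera("top")
c=np.hstack([cv2.resize(s["frame"][110:210,340:440],None,fx=4,fy=4,interpolation=2),cv2.resize(t["frame"][160:260,350:450],None,fx=4,fy=4,interpolation=2)]);cv2.imwrite("pics/s5c.png",c[:,:,::-1])
E
```

```text
time_s: 14.12
eef_pos: [0.452, -0.1896, 0.0314]
eef_rot: [0.0, 0.992, -0.126, 0.0]
wrist_force: [0.3, 0.0, 1.1]
opening: 0.996
grasp_force: 0.0
t 14.12 pos [ 0.452  -0.1896  0.0314] psi -1.824 q [-0.6398  0.3336  1.9529  0.      0.8548  1.1842] open 0.996 gf 0.0 F [0.3172 0.0265 1.0801]
shift [-0.0001 -0.0003  0.0009] turn [ 0.0001 -0.0003 -0.    ]
```

View pics/s5c.png

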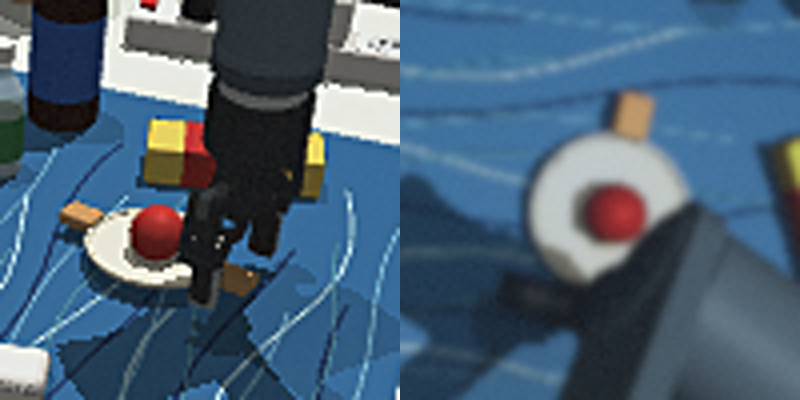

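The fingers straddle the near lug and the ball sits in the dish's middle. Now I'll close slowly.

```bash
python3 -m jog '[0,0,0,0,0,0,0.3, 0,0,0,0,0,0,0.5, 0,0,0,0,0,0,0.6, 0,0,0,0,0,0,0.64, 0,0,0,0,0,0,0.67, 0,0,0,0,0,0,0.7, 0,0,0,0,0,0,0.73, 0,0,0,0,0,0,0.76, 0,0,0,0,0,0,0.8, 0,0,0,0,0,0,0.85, 0,0,0,0,0,0,0.9, 0,0,0,0,0,0,0.9]'
python3 - <<'E'
from seg import *
s=camera("side")
b=blob(s,[0,140,40],[8,255,255],(360,150,390,185)); print(b[:1], at_z(s,b[0][0],.032))
for c,st in blob(s,[8,90,60],[22,255,255],(345,145,380,195)): print(c,at_z(s,c,.023))
plan([.4520,-.1892,.15],-1.824)
E
```

```text
time_s: 15.72
eef_pos: [0.4517, -0.1895, 0.0314]
eef_rot: [0.0, 0.992, -0.126, -0.0]
wrist_force: [-3.6, -0.3, 5.1]
opening: 0.264
grasp_force: 59.8
[(array([378.875 , 167.7292]), array([373, 161,  13,  14, 144], dtype=int32))] [ 0.5196 -0.2126  0.032 ]
[359.7059 163.3922] [ 0.5875 -0.2256  0.023 ]
t 15.78 pos [ 0.4517 -0.1895  0.0313] psi -1.824 q [-0.6399  0.3336  1.9532 -0.0001  0.8549  1.1842] open 0.268 gf 59.768648743629456 F [-2.8655 -0.5124  4.9567]
shift [ 0.0002 -0.0003 -0.1187] turn [ 0.0001  0.0001 -0.    ]
```

Grasped and barely shifted. Lifting slowly by 2 cm first.

```bash
python3 -m jog '[0,0,-0.001,0,0,0,0.9, 0,0,-0.003,0,0,0,0.9, 0,0,-0.005,0,0,0,0.9, 0,0,-0.008,0,0,0,0.9, 0,0,-0.011,0,0,0,0.9, 0,0,-0.013,0,0,0,0.9, 0,0,-0.014,0,0,0,0.9, 0,0,-0.014,0,0,0,0.9]'
cat > chk.py <<'E'
from seg import *
import sys
z=float(sys.argv[1]); bx=tuple(map(int,sys.argv[2].split(',')))
s=camera("side"); plan([.4520,-.1892,.15],-1.824)
w,x,y,q=get_obs()["eef_rot"];o=get_obs();Rc=R.from_quat([x,y,q,w]);xx=Rc.apply([1,0,0])
print("expected far handle px",proj(s,o["eef_pos"]+xx*.1405+[0,0,z]), "ball px",proj(s,o["eef_pos"]+xx*.0695+[0,0,z+.009]))
for c,st in blob(s,[8,90,60],[22,255,255],bx): print("handle",c,st[4])
for c,st in blob(s,[0,140,40],[8,255,255],bx): print("red",c,st[4])
E
python3 chk.py -0.0083 345,135,395,195
```

```text
time_s: 16.77
eef_pos: [0.4518, -0.1895, 0.0454]
eef_rot: [0.0, 0.992, -0.126, 0.0]
wrist_force: [-0.1, 0.3, -2.5]
opening: 0.259
grasp_force: 59.0
t 16.82 pos [ 0.4518 -0.1894  0.0453] psi -1.824 q [-0.6398  0.3052  1.9519  0.      0.8845  1.1841] open 0.271 gf 58.98663818836212 F [ 0.5601 -0.4736 -2.9798]
shift [ 0.0002 -0.0002 -0.1047] turn [-0. -0. -0.]
expected far handle px [359.8331 159.8195] ball px [378.9674 164.8766]
handle [359.8889 160.0185] 54
handle [385.  151.5] 4
red [379.0972 164.1389] 144
red [389.2951 148.7623] 122
```

```bash
python3 -m jog '[0,0,-0.002,0,0,0,0.9, 0,0,-0.006,0,0,0,0.9, 0,0,-0.012,0,0,0,0.9, 0,0,-0.02,0,0,0,0.9, 0,0,-0.029,0,0,0,0.9, 0,0,-0.038,0,0,0,0.9, 0,0,-0.048,0,0,0,0.9, 0,0,-0.058,0,0,0,0.9, 0,0,-0.068,0,0,0,0.9, 0,0,-0.078,0,0,0,0.9, 0,0,-0.087,0,0,0,0.9, 0,0,-0.096,0,0,0,0.9, 0,0,-0.103,0,0,0,0.9, 0,0,-0.109,0,0,0,0.9, 0,0,-0.113,0,0,0,0.9, 0,0,-0.115,0,0,0,0.9, 0,0,-0.115,0,0,0,0.9, 0,0,-0.115,0,0,0,0.9]'
python3 chk.py -0.0083 330,80,400,175
```

```text
time_s: 19.08
eef_pos: [0.4516, -0.1893, 0.16]
eef_rot: [-0.0, 0.992, -0.126, -0.0]
wrist_force: [0.1, 0.2, -2.9]
opening: 0.268
grasp_force: 59.0
t 19.12 pos [ 0.4516 -0.1893  0.16  ] psi -1.824 q [-0.6399  0.1042  1.9038  0.      1.1342  1.1842] open 0.263 gf 58.984814286231995 F [ 0.4542  0.2685 -3.0504]
shift [ 0.0003 -0.0002  0.01  ] turn [-0.0002  0.0005 -0.    ]
expected far handle px [362.63   127.4189] ball px [383.0416 131.6289]
handle [376.9031  87.5687] 320
handle [339.9828  99.0172] 58
handle [362.7593 127.7963] 54
handle [353.2143  82.    ] 14
handle [341.2857  83.5714] 7
handle [347.2  81. ] 5
handle [349.2  96.6] 5
handle [348.5  84. ] 4
handle [341.25  94.25] 4
handle [342.   87.5] 4
handle [377.5 148. ] 4
handle [334.5  80.5] 4
handle [385.  151.5] 4
red [392.4651 150.7267] 172
red [383.3869 130.9464] 168
red [376.7143 110.4286] 7
```

```bash
python3 -m jog '[0,0,0,0,0,-0.005,0.9, 0,0,0,0,0,-0.02,0.9, 0,0,0,0,0,-0.045,0.9, 0,0,0,0,0,-0.08,0.9, 0,0,0,0,0,-0.125,0.9, 0,0,0,0,0,-0.175,0.9, 0,0,0,0,0,-0.23,0.9, 0,0,0,0,0,-0.29,0.9, 0,0,0,0,0,-0.35,0.9, 0,0,0,0,0,-0.41,0.9, 0,0,0,0,0,-0.47,0.9, 0,0,0,0,0,-0.53,0.9, 0,0,0,0,0,-0.59,0.9, 0,0,0,0,0,-0.65,0.9, 0,0,0,0,0,-0.71,0.9, 0,0,0,0,0,-0.765,0.9, 0,0,0,0,0,-0.81,0.9, 0,0,0,0,0,-0.845,0.9, 0,0,0,0,0,-0.87,0.9, 0,0,0,0,0,-0.88,0.9]'
python3 chk.py -0.0083 330,120,400,180; python3 -c "
from seg import *
plan([.4516,-.1893,.16],0.019)"
```

```text
time_s: 21.62
eef_pos: [0.4518, -0.1895, 0.1603]
eef_rot: [0.0, 0.951, 0.309, 0.0]
wrist_force: [0.0, -1.3, -2.2]
opening: 0.265
grasp_force: 59.0
t 21.68 pos [ 0.4518 -0.1894  0.1603] psi -0.943 q [-0.6398  0.1039  1.9035 -0.      1.1342  0.3032] open 0.265 gf 58.99279296398163 F [ 0.0854  0.4262 -2.3375]
shift [ 0.0003 -0.      0.0103] turn [-0.     0.     0.881]
expected far handle px [356.4418 145.9588] ball px [380.8588 140.8598]
handle [356.6757 146.6757] 74
handle [398.75 140.  ] 4
red [380.9106 140.0726] 179
red [394.6667 154.7083] 48
t 21.68 pos [ 0.4518 -0.1894  0.1603] psi -0.943 q [-0.6398  0.1039  1.9035 -0.      1.1342  0.3032] open 0.265 gf 58.99279296398163 F [ 0.0854  0.4262 -2.3375]
shift [-0.0001 -0.0002  0.0003] turn [-0.     0.    -0.962]
```

Level, with the ball centred. Second half of the turn.

```bash
python3 -m jog '[0,0,0,0,0,-0.01,0.9, 0,0,0,0,0,-0.03,0.9, 0,0,0,0,0,-0.06,0.9, 0,0,0,0,0,-0.1,0.9, 0,0,0,0,0,-0.15,0.9, 0,0,0,0,0,-0.21,0.9, 0,0,0,0,0,-0.27,0.9, 0,0,0,0,0,-0.335,0.9, 0,0,0,0,0,-0.4,0.9, 0,0,0,0,0,-0.465,0.9, 0,0,0,0,0,-0.53,0.9, 0,0,0,0,0,-0.595,0.9, 0,0,0,0,0,-0.66,0.9, 0,0,0,0,0,-0.725,0.9, 0,0,0,0,0,-0.785,0.9, 0,0,0,0,0,-0.84,0.9, 0,0,0,0,0,-0.89,0.9, 0,0,0,0,0,-0.93,0.9, 0,0,0,0,0,-0.955,0.9, 0,0,0,0,0,-0.962,0.9]'
python3 -m jog '[0,0,0,0,0,0,0.9, 0,0,0,0,0,0,0.9, 0,0,0,0,0,0,0.9, 0,0,0,0,0,0,0.9]'
python3 chk.py -0.0083 330,120,430,200
python3 - <<'E'
from seg import *
s=camera("side");t=camera("top");save(t,"pics/t6.png")
c=np.hstack([cv2.resize(s["frame"][90:210,310:440],None,fx=3,fy=3,interpolation=2),cv2.resize(t["frame"][150:270,310:440],None,fx=3,fy=3,interpolation=2)]);cv2.imwrite("pics/s6c.png",c[:,:,::-1])
E
```

```text
time_s: 24.18
eef_pos: [0.4518, -0.1894, 0.1603]
eef_rot: [0.0, 0.701, 0.714, 0.0]
wrist_force: [0.5, -0.7, -3.2]
opening: 0.271
grasp_force: 59.0
time_s: 24.68
eef_pos: [0.4518, -0.1894, 0.1603]
eef_rot: [0.0, 0.701, 0.713, 0.0]
wrist_force: [0.4, -0.0, -2.2]
opening: 0.265
grasp_force: 59.0
t 24.73 pos [ 0.4518 -0.1894  0.1603] psi 0.018 q [-0.6398  0.1039  1.9035  0.      1.1342 -0.6578] open 0.265 gf 58.992719650268555 F [ 0.3967 -0.6287 -1.9894]
shift [0.0002 0.0002 0.0103] turn [-0.    -0.     1.842]
expected far handle px [391.0958 165.2333] ball px [398.1376 149.7711]
handle [390.9506 165.7284] 81
handle [404.0294 140.5882] 34
handle [377.25 148.  ] 4
red [397.6261 148.6216] 222
```

View pics/s6c.png

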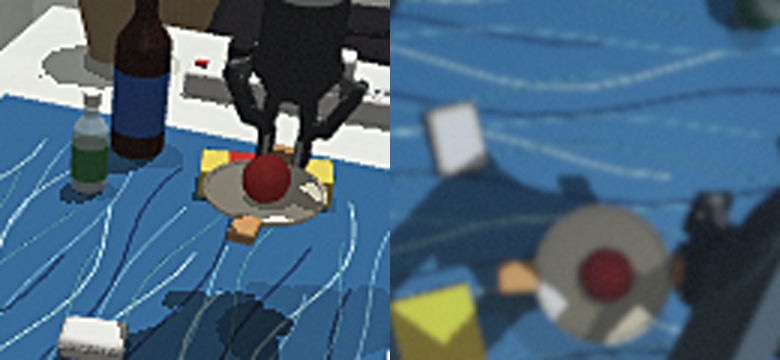

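The dish is held level with the ball in its middle and the free handle pointing left along the mat. It is about 13 cm up and still.

```bash
python3 -c "
from bench import hand_in
print(hand_in())"
```

```text
the job is handed in; nothing more can be done
None
```

I handed the job in at about 25 s: the ball is in the middle of the dish, and the dish is held still and level by its near handle about 13 cm above the desk, with the free handle pointing to the mat's left end; the hand-in reported no verdict.

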